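# Put the loose milling tooling back in its holders

## Task

Put the four loose pieces of milling tooling at the front of the bench back where their kind is kept: the spring collet, small end down, in the free pocket of the blue collet rack; the collet sleeve over the free post of the wooden stand; the T-nut flat in the free part of the tray bay that already holds T-nuts; and the boring bar in the free pair of vees of the green cradle, its square cutting head overhanging the end nearer the robot, as the bar beside it lies. Leave every piece fully seated and let go.

Things in the scene. Friction and masses are not known exactly. Their poses are not given: they have to be found in the camera images.
- spring_collet: Loose grey ER spring collet, slit round the sides, standing on its small end, large end up: small end about 24 mm across, 33 mm across at its widest in the upper half, 46 mm tall, 0.16 kg. Origin: centre of its underside; z up.
- collet_sleeve: Loose dark grey collet sleeve, a short tube standing on end: 44 mm across, 36 mm tall, through bore about 22 mm, 0.18 kg. Origin: centre of its underside; z up.
- boring_bar: Loose boring bar lying on the bench, 161 mm long, 34 mm thick, 0.85 kg: round shank and, at the -x end, a square cutting head with a small insert (head x = -80 to -44 mm, shank -44 to +80 mm). Origin: on its underside at mid-length, below its centre of mass; x along the bar, z up.
- t_nut: Loose light grey T-nut, 28 x 28 mm, 18 mm tall, 0.07 kg, lying flat, wide flange down. Origin: centre of its underside; z up.
- collet_rack: Fixed blue collet rack, 132 (x) x 64 (y) x 30 mm high. Origin: centre of its underside; +x points away from the robot. Two round pockets 33 mm across, 18 mm deep (floor 12 mm above the bench), countersunk to 43 mm: the free one at x = -33 mm, y = 0; the one at x = +33 mm holds a collet that stays. A seated collet stands 28 mm out of the block.
- sleeve_stand: Fixed wooden sleeve stand, base 128 (x) x 66 (y) x 14 mm high. Origin: centre of its underside; +x points away from the robot. Two steel posts 12 mm across, tapering to 5 mm at the top, 56 mm above the bench: the free one at x = -36 mm, y = 0; the one at x = +36 mm carries a sleeve that stays. A seated sleeve rests on the base.
- bar_cradle: Fixed dull green cradle, base 104 (x) x 133 (y) x 8 mm. Origin: centre of its underside; +x points away from the robot. Two 12 mm plates at x = -38 and +38 mm with 90 degree vees, bottoms 20 mm and tops 41 mm above the bench, 42 mm wide: free pair at y = +35 mm; a bar stays in the pair at y = -35 mm. Seated bar: along x, head at -x, only shank in the vees, origin x = -14, y = +35, z = 27 mm.
- nut_tray: Fixed grey sheet-metal tray, 142 (x) x 100 (y) x 18 mm high, walls and floor 3 mm. Origin: centre of its underside; +x points away from the robot. A divider at x = 0 makes two bays. The -x bay (inside x = -68 to -1.5 mm, y = -47 to +47 mm) has two T-nuts that stay, at y below -15 mm; its free part is centred at x = -35, y = +15 mm. The +x bay holds hex keys.

How it is judged (in metres and radians):
At the end, for the whole second after the job is handed in: Collet upright on the floor of the free pocket, sleeve down over the free post (each within 8 mm; heights 4 mm), T-nut flat on the T-nut bay's floor clear of the others, bar level in both free vees, head toward the robot (14 mm along, 8 mm across, 0.12 rad); all at rest (x of spring_collet in the frame of collet_rack between -0.041 and -0.025 m and y of spring_collet in the frame of collet_rack between -0.008 and 0.008 m and z of spring_collet in the frame of collet_rack between 0.008 and 0.016 m and angle between each of spring_collet, collet_sleeve, t_nut's own z axis and vertical below 0.15 rad and x of collet_sleeve in the frame of sleeve_stand between -0.044 and -0.028 m and y of collet_sleeve in the frame of sleeve_stand between -0.008 and 0.008 m and z of collet_sleeve in the frame of sleeve_stand between 0.01 and 0.018 m and x of boring_bar in the frame of bar_cradle between -0.029 and 0 m and y of boring_bar in the frame of bar_cradle between 0.027 and 0.043 m and z of boring_bar in the frame of bar_cradle between 0.023 and 0.031 m and angle between the x axis of boring_bar and the x axis of bar_cradle, either way round below 0.12 rad and x of t_nut in the frame of nut_tray between -0.06 and -0.012 m and y of t_nut in the frame of nut_tray between -0.015 and 0.045 m and z of t_nut in the frame of nut_tray between 0 and 0.006 m and linear speed of each of spring_collet, collet_sleeve, boring_bar, t_nut below 0.02 m/s); the robot touches nothing.
It also fails if it takes over 106 s, if anything falls off the work surface, if the arm or the gripper's body presses on something with over 40 N, if the wrist force passes 120 N, or if a joint passes its speed limit or range.

## Robot

A 7-joint arm with a two-finger parallel gripper is mounted at the origin on a cart in front of the work surface, level with it; the furniture and walls round the work are solid. World frame = base frame: x ahead of the robot, y to its left, z up, the work surface at z = 0. Lengths are in mm, angles in rad, forces in N, time in s.
With the tool pointing down it reaches from about 375 to 925 mm from the base axis. Payload 3.1 kg.
Tool frame: the origin (TCP) lies at the very end of the fingers, on their centre line; the grasp point (between the pads) lies grip_point_offset behind it (grip_point_offset is the distance from the TCP to the grasp point, in mm); z points along the fingers, y is the line along which they close (so a half turn about z gives the same grasp; the last joint's range is limited). The gripper opens to 85 mm and grips with 20 to 120 N. Pads are 22 mm wide; open, the fingers measure 114 mm over their backs; the gripper's body (76 mm by 85 mm) begins 54 mm behind the grasp point. The pads swing forward as they close: fully open they stand 13 mm farther back than shut.
Start: joints at [1.119, 0.383, 0.044, 1.598, -0.018, 1.161, -0.05], TCP at [225.222, -609.736, 231.269] pointing down, gripper open.
Joint ranges: [-2.61, 2.61], [-0.41, 2.15], [-1.48, 1.57], [0, 2.5], [-1.57, 4.71], [0.05, 1.97], [-2.85, 2.85]. Speed limits (rad/s): [2.79, 2.79, 3.14, 3.14, 3.14, 3.14, 3.14].

## Interface

Orientations are given as a unit quaternion [w, x, y, z].
In Python, from cell import move_to, move_l, movej, release, close, wait, ik, read_state, snapshot, get_calibration, Unreachable, close_job, recognise, pinpoint, grip_point_offset gives the robot as it stands. Calls block until the motion is done:
- move_to(position, orientation): joint-space move of the TCP to a pose.
- move_l(position, ori=None, feed=150, max_force=None): straight line of the TCP; ori=None keeps the orientation; feed is the mean speed in mm/s. With max_force (N) it stops when the force on the tool has changed by that much, and returns True; else False.
- movej(angles): joint-space move.
- release() and close(): open the fingers fully, or close them until they stop; the grip force is fixed at half the most.
- wait(seconds).
- ik(position, orientation): joint angles nearest the present ones, or None.
- read_state(): the state.
- snapshot(name): name is "side" or "top" or "wrist"; returns (picture, depth): 400x640x3 uint8, red, green, blue; 400x640 float32, mm along the optical axis (not along the pixel's ray), 0 where there is no reading.
- get_calibration(name): a dict with "vfov" (degrees; the focal length in pixels is half the picture's height over the tangent of half this angle, whatever the lens; pixels are square), "cx", "cy" (the principal point, pixels), "position" and "rotation" of the camera in the world. Camera axes: x right, y down, z forward; pixel columns grow to the right and rows downward; lengths in mm; the calibration is good to about 2 mm. A picture is of the moment at which its call begins: read the wrist's pose just before it. get_calibration takes no time and is no camera call; for the wrist camera it gives the pose at the moment of the call.
A pose or a line that the arm cannot do raises Unreachable and nothing moves.
- close_job(): hands the job in; it is judged then, once.
Trained networks look in the newest picture that a camera, given by its name, has taken for a name from the list of things; names that differ only in an ending like _2 or _b are one class to them, and where a whole thing is asked for, a point or a joint stands for the part that bears it (a point fixed in the world has none). Each returns a list of dicts, best first, with "confidence" (0 to 1); they miss things now and then, are a little off and sometimes report something else, mostly with a low value. They report only what shows in the picture. A call takes as long as a camera call.
- recognise(name, camera): "centre" ([column, row] in pixels, amid what is visible of it).
- pinpoint(name, camera): "centre" ([column, row] in pixels: a listed point, or the origin of a listed thing).
The state is a dict: "time_s": time; "joint_positions": joint angles; "qd": joint speeds; "joint_torque": joint torques, N m; "tcp_pos": TCP position; "tool_rot": TCP orientation; "contact_force": force on the tool from outside, world axes, zero at the start; "ft_torque": the same for the moment, N m; "gripper_width": opening from 0.0 (shut) to 1.0 (fully open); "gripper_force": force on a finger pad.
Only numpy, scipy, OpenCV 4.12 (cv2) and the standard library are available. Lean on these libraries where they do the work, as an engineer would, in place of code of your own. Each camera call takes 0.05 s, during which the arm holds its last target. There are 200 camera calls.

## Working session

There is one attempt and no reset: what is moved stays moved. The work goes in short steps, each a Python script; the robot and the scene stay as the last script left them, time stands still between calls to the robot, and variables do not carry over. Pictures are saved under pics/ and viewed, at most 14 in all, crops included, and the job is handed in when it is done.

```bash
mkdir -p pics; ls; cat > h.py <<'E'
import numpy as np, cv2
from cell import *
from scipy.spatial.transform import Rotation as R
def snap(n, f=None):
    cal=get_calibration(n); p,d=snapshot(n)
    if f: cv2.imwrite('pics/'+f, p[:,:,::-1])
    return p,d,cal
def rot(cal):
    r=np.array(cal['rotation'],float)
    return r if r.shape==(3,3) else R.from_quat(np.r_[r[1:],r[0]]).as_matrix()
def ray(cal,px):
    f=200/np.tan(np.radians(cal['vfov'])/2)
    return rot(cal)@np.array([(px[0]-cal['cx'])/f,(px[1]-cal['cy'])/f,1.0])
def at_z(cal,px,z):
    v=ray(cal,px); p=np.array(cal['position']); return p+v*(z-p[2])/v[2]
def cloud(cal,d):
    f=200/np.tan(np.radians(cal['vfov'])/2)
    v,u=np.mgrid[:d.shape[0],:d.shape[1]]
    P=np.stack([(u-cal['cx'])/f*d,(v-cal['cy'])/f*d,d],-1)
    P=P@rot(cal).T+np.array(cal['position']); P[d<=0]=np.nan
    return P
E
python3 - <<'E'
from h import *
print(grip_point_offset, read_state())
for n in ['top','side']:
    p,d,cal=snap(n,n+'0.png'); print(n,cal)
    P=cloud(cal,d)
    for o in ['spring_collet','collet_sleeve','boring_bar','t_nut','collet_rack','sleeve_stand','bar_cradle','nut_tray']:
        for k in pinpoint(o,n)[:3]:
            c=k['centre']; print(o,np.round(c),round(k['confidence'],2),at_z(cal,c,0).round(), P[int(np.clip(c[1],0,399)),int(np.clip(c[0],0,639))].round())
E
```

```text
pics
18.700000000000003 {'time_s': 0.0, 'joint_positions': array([ 1.11918945,  0.38386451,  0.0438246 ,  1.59957733, -0.01791381,
        1.16117685, -0.04988348]), 'qd': array([ 0.00041786, -0.00035412, -0.00103356,  0.00061931,  0.00083892,
       -0.00014   ,  0.00019068]), 'joint_torque': array([ 5.53129976e-04, -4.33454776e+01,  1.02431707e+00, -2.49513531e+01,
        1.04676315e-02,  1.11381768e-02,  4.17839715e-06]), 'tcp_pos': array([ 224.8850813 , -608.85731027,  229.86638232]), 'tool_rot': array([-1.28365243e-03,  9.84383751e-01,  1.76030951e-01, -2.93828255e-04]), 'contact_force': array([-0.36264186,  0.40110914, -0.44870307]), 'ft_torque': array([-0.00860786, -0.02685916, -0.0012134 ]), 'gripper_force': 0.0, 'gripper_width': 0.9990048032110115}
top {'vfov': 47.674240938176375, 'cx': 312.4240705282246, 'cy': 198.66763958063436, 'position': array([ 417.04459886,  -31.16240399, 1006.24634671]), 'rotation': array([ 0.04958514, -0.70470845,  0.70660572, -0.04044345])}
spring_collet [270. 246.] 0.66 [442.  77.   0.] [442.  73.  47.]
collet_sleeve [346. 249.] 0.75 [434. -93.  
[... 445 characters left out ...]
 173.5561745 , -573.74637177,  558.09811904]), 'rotation': array([-0.41482223,  0.86844818, -0.24484042,  0.11736028])}
spring_collet [273. 201.] 0.65 [432.  74.   0.] [428.  67.   6.]
collet_sleeve [310. 247.] 0.71 [432. -99.   0.] [ 423. -112.   18.]
boring_bar [370. 312.] 0.68 [ 443. -286.    0.] [ 432. -296.   24.]
t_nut [243. 167.] 0.49 [427. 241.   0.] [424. 233.   6.]
collet_rack [340. 178.] 0.69 [617.  68.   0.] [592.  34.  30.]
collet_rack [242. 170.] 0.49 [420. 232.   0.] [421. 234.   1.]
sleeve_stand [389. 220.] 0.56 [ 620. -119.    0.] [ 609. -128.   13.]
bar_cradle [305. 151.] 0.76 [603. 225.   0.] [578. 179.  33.]
nut_tray [444. 271.] 0.6 [ 617. -286.    0.] [ 616. -285.    2.]
```

View pics/top0.png

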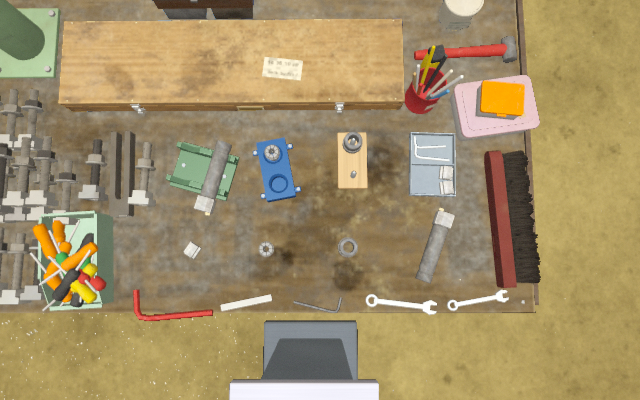

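View pics/side0.png

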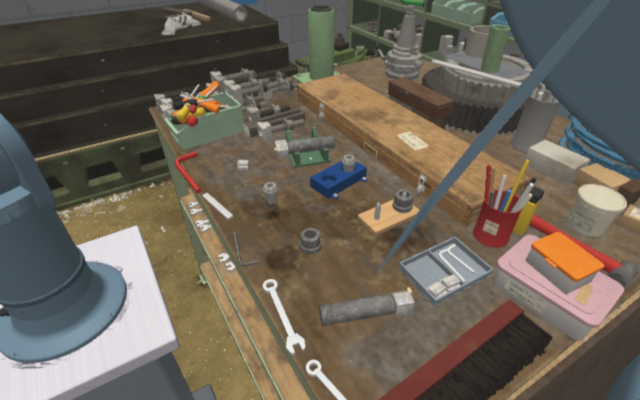

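The loose pieces are in a row in the top view: T-nut (192,250), collet (266,249), sleeve (347,247), and bar (435,245) with its head at the far end (446,215). The fixtures are the cradle (203,172), rack (276,170), stand (353,160) and tray (433,165), all slightly yawed. The bar's head points away from the robot, so it needs about a half turn. Next I'll take close wrist views at four stations.

```bash
python3 - <<'E'
from h import *
Q=[0,1,0,0]
names=['spring_collet','collet_sleeve','boring_bar','t_nut','collet_rack','sleeve_stand','bar_cradle','nut_tray']
out={}
for s,y in zip('DCBA',[-285,-105,75,225]):
    move_to([490,y,300],Q); wait(0.3)
    p,d,cal=snap('wrist','w%s.png'%s)
    np.savez('w%s.npz'%s,p=p,d=d,rot=rot(cal),position=cal['position'],vfov=cal['vfov'],cx=cal['cx'],cy=cal['cy'])
    st=read_state(); print(s,st['time_s'],st['tcp_pos'].round(1),np.round(cal['position']),rot(cal).round(2).tolist(),cal['vfov'])
    P=cloud(cal,d)
    print(' view',[at_z(cal,c,0)[:2].round() for c in [(0,0),(639,399)]], 'floor med', np.nanmedian(P[...,2][np.abs(P[...,2])<12]))
    for o in names:
        for k in pinpoint(o,'wrist')[:2]:
            c=k['centre']; print(' ',o,np.round(c),round(k['confidence'],2),at_z(cal,c,0).round())
import cv2
cv2.imwrite('pics/w4.png',cv2.resize(np.vstack([np.hstack([cv2.imread('pics/w%s.png'%a) for a in r]) for r in ['AB','CD']]),(800,500)))
E
```

```text
D 2.8167 [ 489.7 -285.6  299.9] [ 565. -285.  442.] [[-0.0, -0.95, -0.3], [-1.0, 0.0, 0.0], [-0.0, 0.3, -0.95]] 60.22782812833044
 view [array([668.,  76.]), array([  90., -808.])] floor med -1.7269169471626924
  spring_collet [ 48. 196.] 0.56 [436.  76.   0.]
  collet_sleeve [176. 194.] 0.63 [438. -95.   0.]
  collet_sleeve [ 47. 197.] 0.21 [435.  77.   0.]
  boring_bar [316. 194.] 0.8 [ 439. -282.    0.]
  t_nut [ 45. 200.] 0.73 [430.  81.   0.]
  t_nut [28. 57.] 0.54 [609.  58.   0.]
  collet_rack [28. 58.] 0.56 [608.  59.   0.]
  sleeve_stand [ 47. 199.] 0.4 [432.  77.   0.]
  bar_cradle [320.  47.] 0.64 [ 619. -287.    0.]
  nut_tray [320.  45.] 0.67 [ 620. -287.    0.]
C 4.3167 [ 490.  -106.3  299.9] [ 565. -106.  442.] [[-0.0, -0.95, -0.3], [-1.0, 0.0, 0.0], [-0.0, 0.3, -0.95]] 60.22782812833044
 view [array([669., 254.]), array([  90., -628.])] floor med -1.7223195917916883
  spring_collet [182. 198.] 0.98 [434.  77.   0.]
  spring_collet [314. 199.] 0.46 [ 432. -100.    0.]
  collet_sleeve [312. 197.] 0.61 [434. -97.   0.]
  boring_bar [448. 192.] 0.6 [ 441. -278.    0.]
  t
[... 664 characters left out ...]
.  61.   0.]
  sleeve_stand [474.  36.] 0.8 [ 630. -109.    0.]
  bar_cradle [194.  59.] 0.82 [607. 222.   0.]
  nut_tray [622.  47.] 0.94 [ 619. -285.    0.]
A 7.2167 [490.4 223.8 300. ] [566. 224. 442.] [[-0.0, -0.95, -0.3], [-1.0, 0.0, 0.0], [0.0, 0.3, -0.95]] 60.22782812833044
 view [array([670., 584.]), array([  90., -298.])] floor med -1.7484448947903388
  spring_collet [428. 198.] 0.82 [434.  78.   0.]
  collet_sleeve [560. 195.] 0.74 [437. -99.   0.]
  t_nut [302. 200.] 0.59 [432. 245.   0.]
  collet_rack [455.  59.] 0.79 [606.  61.   0.]
  sleeve_stand [602.  35.] 0.85 [ 631. -107.    0.]
  sleeve_stand [460.  57.] 0.62 [608.  55.   0.]
  bar_cradle [321.  59.] 0.57 [606. 220.   0.]
```

View pics/w4.png

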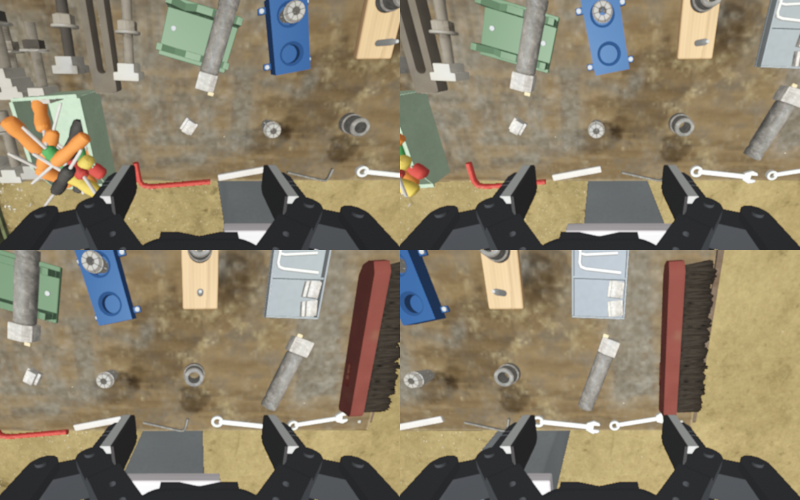

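The station views are clear. From A: T-nut (188,127), collet (272,130), rack pocket (291,52) and cradle (200,40), in mosaic pixels. The fixtures are cut off at the top edge, so I'll take two views farther forward and build rectified height maps.

```bash
python3 - <<'E'
from h import *
Q=[0,1,0,0]
for s,y in zip('FG',[150,-200]):
    move_to([570,y,310],Q); wait(0.3)
    p,d,cal=snap('wrist')
    np.savez('w%s.npz'%s,p=p,d=d,rotation=rot(cal),position=cal['position'],vfov=cal['vfov'],cx=cal['cx'],cy=cal['cy'])
print(read_state()['time_s'])
E
cat > ana.py <<'E'
from h import *
def load(s):
    z=np.load('w%s.npz'%s); cal={k:z[k] for k in z.files if k not in('p','d')}
    if 'rot' in cal: cal['rotation']=cal['rot']
    P=cloud(cal,z['d']); m=np.abs(P[...,2]+1.7)<4
    A=np.c_[P[m][:,:2],np.ones(m.sum())]; c=np.linalg.lstsq(A,P[m][:,2],rcond=None)[0]
    P[...,2]-=P[...,0]*c[0]+P[...,1]*c[1]+c[2]      # bench becomes z=0
    return z['p'],P,c
def pts(P,x0,x1,y0,y1,z0,z1):
    return P[(P[...,0]>x0)&(P[...,0]<x1)&(P[...,1]>y0)&(P[...,1]<y1)&(P[...,2]>z0)&(P[...,2]<z1)]
def rect(q): 
    r=cv2.minAreaRect(q[:,:2].astype(np.float32)); return np.round(r[0],1),np.round(r[1],1),round(r[2],1)
def circ(q):
    c,r=cv2.minEnclosingCircle(q[:,:2].astype(np.float32)); return np.round(c,1),round(r,1)
if __name__=='__main__':
    V={s:load(s) for s in 'ABCDFG'}
    for s in 'ABCDFG': print(s,V[s][2].round(4))
    def do(nm,ss,box,fit):
        for s in ss:
            q=pts(V[s][1],*box)
            if len(q)>20: print(nm,s,len(q),fit(q),'zmed',np.median(q[:,2]).round(1),'z98',np.percentile(q[:,2],98).round(1),'mean',q[:,:2].mean(0).round(1))
    do('collet','ABF',(400,470,40,110,41,55),circ)
    do('sleeve','BCDG',(400,470,-130,-70,32,45),circ)
    do('tnut all','ABF',(400,470,210,280,4,30),rect)
    do('tnut top','ABF',(400,470,210,280,15,30),rect)
    do('bar','CDG',(350,530,-340,-230,8,50),rect)
    do('bar hi','CDG',(350,530,-340,-230,28,50),rect)
    do('rack','BF',(500,720,20,110,27,33),rect)
    do('pocket floor','BF',(540,600,10,90,8,16),rect)
    do('stand','CG',(500,720,-170,-50,11,17),rect)
    do('post','CG',(560,630,-130,-80,40,70),rect)
    do('tray','DG',(500,720,-350,-220,14,22),rect)
    do('bar2','AF',(480,720,130,270,50,75),rect)
    do('cradle plates','AF',(480,720,200,320,33,44),rect)
    do('cradle base','AF',(480,720,150,320,5,12),rect)
    for n,s,(x0,x1,y0,y1) in [('F','F',(500,700,0,310)),('G','G',(380,700,-360,-60))]:
        p,P,_=V[s]; S=2; im=np.zeros(((x1-x0)*S,(y1-y0)*S,3),np.uint8)
        P2=np.nan_to_num(P,nan=-1e4); r=((x1-P2[...,0])*S).astype(int); c=((y1-P2[...,1])*S).astype(int)
        ok=(r>=0)&(r<im.shape[0])&(c>=0)&(c<im.shape[1]); im[r[ok],c[ok]]=p[ok][:,::-1]
        im=cv2.dilate(im,np.ones((3,3)))
        for x in range(x0,x1,50): cv2.putText(im,str(x),(0,(x1-x)*S),0,.4,(0,255,255)); cv2.line(im,(0,(x1-x)*S),(8,(x1-x)*S),(0,255,255))
        for y in range(y0+(-y0)%50,y1,50): cv2.putText(im,str(y),((y1-y)*S,12),0,.4,(0,255,255)); cv2.line(im,((y1-y)*S,0),((y1-y)*S,8),(0,255,255))
        cv2.imwrite('pics/ortho%s.png'%n,im); print(im.shape)
E
python3 ana.py
```

```text
10.15
A [ 3.0000e-04  6.0000e-04 -2.0541e+00]
B [ 1.1000e-03 -1.0000e-04 -2.3469e+00]
C [ 1.3000e-03 -1.0000e-04 -2.4114e+00]
D [ 1.5000e-03 -1.0000e-04 -2.4972e+00]
F [ 5.0000e-04  3.0000e-04 -2.1551e+00]
G [ 1.0000e-03 -2.0000e-04 -2.3421e+00]
collet A 466 (array([432.3,  79.6]), 16.5) zmed 47.0 z98 49.2 mean [434.   81.2]
collet B 456 (array([432.5,  79.4]), 16.6) zmed 47.0 z98 48.9 mean [434.   79.4]
collet F 390 (array([432.5,  79.7]), 16.6) zmed 47.2 z98 49.0 mean [434.5  80.2]
sleeve B 533 (array([435.9, -95.7]), 19.8) zmed 36.7 z98 38.6 mean [437.  -94.5]
sleeve C 497 (array([436. , -95.7]), 19.7) zmed 36.8 z98 38.8 mean [437.1 -95.8]
sleeve D 531 (array([436.1, -96.2]), 19.9) zmed 36.7 z98 38.6 mean [437.2 -97.4]
sleeve G 437 (array([436.5, -95.9]), 19.8) zmed 36.8 z98 38.5 mean [437.8 -96.7]
tnut all A 491 (array([431. , 245.5]), array([28.1, 28.6]), 56.9) zmed 18.2 z98 20.4 mean [432.6 245.5]
tnut all B 526 (array([431.2, 245.4]), array([28.4, 28.5]), 56.9) zmed 18.1 z98 20.6 mean [432.5 243.2]
tnut all F 436 (array([431.1, 245.5]), array([27.9, 29.1]), 57.0) zmed 18.1 z98
[... 2006 characters left out ...]
 21.9 mean [ 615.1 -298.2]
bar2 A 4609 (array([583.7, 194.8]), array([ 34.6, 159.4]), 74.7) zmed 60.3 z98 63.4 mean [587.  193.9]
bar2 F 3852 (array([584.5, 194.6]), array([ 35. , 161.2]), 74.7) zmed 60.3 z98 63.3 mean [589.4 192.3]
cradle plates A 1312 (array([598.6, 251.2]), array([ 85.4, 119.9]), 74.2) zmed 41.5 z98 43.7 mean [613.2 242.3]
cradle plates F 1128 (array([607. , 249.1]), array([ 85.1, 102.7]), 74.1) zmed 41.5 z98 43.6 mean [614.2 245.9]
cradle base A 5492 (array([607.6, 224. ]), array([133. , 104.3]), 74.2) zmed 9.2 z98 11.1 mean [609.3 239.2]
cradle base F 4434 (array([607.5, 224.1]), array([133., 104.]), 74.2) zmed 9.2 z98 11.1 mean [615.9 235.8]
(400, 620, 3)
(640, 600, 3)
```

```bash
cat >> h.py <<'E'
def quat(yaw,u=None,a=0):
    "tool down, turned yaw deg about z; then tilted a deg about the horizontal direction u deg"
    r=R.from_euler('z',yaw,degrees=True)*R.from_euler('x',180,degrees=True)
    if u is not None: r=R.from_rotvec(np.radians(a)*np.array([np.cos(np.radians(u)),np.sin(np.radians(u)),0]))*r
    q=r.as_quat(); return [q[3],q[0],q[1],q[2]]
def fr(o,yaw,x,y):
    c,s=np.cos(np.radians(yaw)),np.sin(np.radians(yaw)); return np.array([o[0]+c*x-s*y,o[1]+s*x+c*y])
CR=(607.5,224.1),-15.8; RK=(607.1,61.3),10.8; ST=(630.5,-108.5),0.2
E
python3 - <<'E'
from ana import *
for s in 'DG':
    p,P,_=load(s)
    q=pts(P,500,720,-345,-225,8,22); print(s,rect(q)); q=pts(P,500,720,-342,-230,15,20)
    print(rect(q),[ (a,np.percentile(q[:,i],[.5,1,2,98,99,99.5]).round(1)) for i,a in enumerate('xy')])
    q=pts(P,545,620,-342,-290,17,26); print('nuts',q.mean(0),np.percentile(q[:,1],[1,50,99]))
j=np.round(read_state()['joint_positions'],2); print(j)
b=fr((439.1,-283.8),160.4,5,0); t=fr(*CR,-9,35); print(b,t)
for k in(0,180):
    for z in (3,150):
        r=ik([*b,z],quat(-19.6+k)); print('grasp',k,z,None if r is None else np.round(r,2))
    for a in (-20,0):
        d=np.r_[R.from_quat(np.roll(quat(0,CR[1],a),-1)).as_matrix()[:,2]]
        for z in (0,120):
            r=ik(np.r_[t,44+z]+14*d,quat(-15.8+k,CR[1],a)); print('place',k,a,z,d.round(2),None if r is None else np.round(r,2))
E
```

```text
D (array([ 584.4, -285. ]), array([100. , 164.3]), 87.9)
(array([ 583.9, -285. ]), array([100. , 163.3]), 87.9) [('x', array([509. , 547.6, 547.6, 660.7, 662.5, 663.2])), ('y', array([-337.2, -337. , -336.6, -234.9, -234.5, -234.3]))]
nuts [ 582.31994426 -318.45261319   21.08682122] [-335.24923751 -317.79264699 -294.46369079]
G (array([ 611. , -288.5]), array([105.9, 221.6]), 87.7)
(array([ 611.5, -285.9]), array([101.7, 220.1]), 87.2) [('x', array([505. , 507.1, 547.2, 690.3, 691.3, 691.4])), ('y', array([-338.1, -337.6, -336.9, -235.4, -234.8, -234.6]))]
nuts [ 582.12446249 -317.80269255   20.93617976] [-335.08202245 -317.25635627 -293.15533578]
[ 0.55  0.26 -0.34  1.6   0.09  1.29 -1.37]
[ 434.38971274 -282.12274215] [608.3698467 260.228152 ]
grasp 0 3 [ 0.68  0.48 -0.21  2.04  0.16  0.63 -1.55]
grasp 0 150 [ 0.7   0.24 -0.23  1.98  0.07  0.93 -1.48]
place 0 -20 0 [-0.09 -0.33 -0.94] [-0.25  0.82 -0.49  1.47  0.59  1.27 -2.77]
place 0 -20 120 [-0.09 -0.33 -0.94] [-0.19  0.7  -0.58  1.42  0.56  1.45 -2.72]
place 0 0 0 [ 0. -0. -1.] [-0.09  0.69 -0.51  1.67  0.41  0.89 -2.61]
place 0 0 120 [ 0. -0. -1.] [-0.05  0.55 -0.55  1.61  0.31  1.07 -2.54]
grasp 180 3 [ 1.    0.55 -0.59  2.03  0.46  0.7   1.35]
grasp 180 150 [ 1.03  0.29 -0.61  1.96  0.2   0.95  1.56]
place 180 -20 0 [-0.09 -0.33 -0.94] [-0.06  0.93 -0.8   1.46  0.81  1.39  0.25]
place 180 -20 120 [-0.09 -0.33 -0.94] [-0.03  0.8  -0.86  1.41  0.73  1.54  0.32]
place 180 0 0 [ 0. -0. -1.] [ 0.09  0.78 -0.77  1.66  0.64  0.97  0.39]
place 180 0 120 [ 0. -0. -1.] [ 0.15  0.64 -0.85  1.6   0.52  1.14  0.47]
```

View pics/orthoG.png

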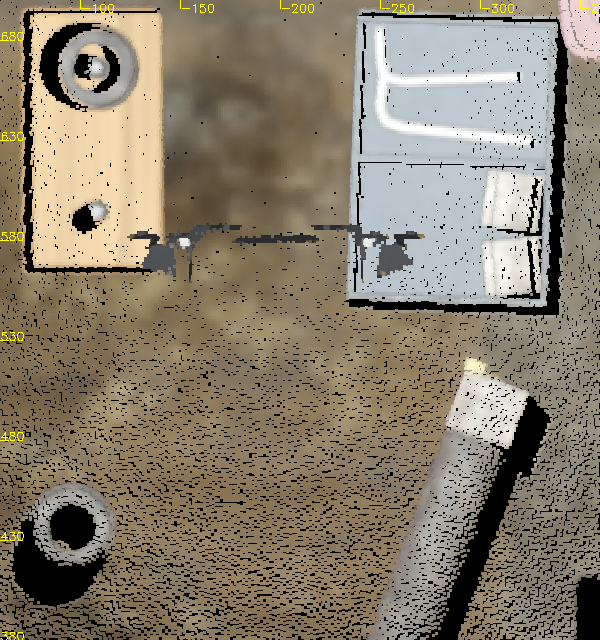

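Ortho G shows the tray spanning x 547–691 and y −336 to −235. Its two nuts are at y < −294 and the free area is on the left of the near bay. The free post is at about (594,−109), and the bar's head is at about (490,−302), away from the robot.

I'll grip the bar near mid-length with the gripper vertical and place it half-turned. At the cradle I'll tilt the gripper 20° so the opening finger clears the neighbouring bar.

```bash
python3 - <<'E'
from h import *
b=fr((439.1,-283.8),160.4,5,0); t=fr(*CR,-9,35); q=quat(-19.6)
move_to([*b,130],q); move_l([*b,3],feed=150); close()
s=read_state(); print('grip',s['time_s'],s['gripper_width'],s['gripper_force'],s['tcp_pos'])
move_l([*b,200],feed=250)
s=read_state(); print('lift',s['gripper_width'],s['contact_force'].round(1))
q2=quat(164.2,CR[1],-20); d=R.from_quat(np.roll(q2,-1)).as_matrix()[:,2]
g=np.r_[t,44]+14*d
move_to(g+[0,0,130],q2); s=read_state(); print(s['time_s'],s['tcp_pos']-g,s['joint_positions'].round(2),s['gripper_width'])
p,dd,cal=snap('wrist','bar1.png'); snap('side','bar1s.png')
E
```

```text
grip 12.6333 0.3748087986429319 59.49496236629784 [ 434.88176705 -282.07777922    3.81167926]
lift 0.3789201008253439 [-0.5  0.6 -8.5]
15.6333 [  0.93351798  -1.69702246 129.50909948] [ 0.14  1.   -1.25  1.4   1.01  1.75  0.18] 0.373664914933068
```

View pics/bar1.png

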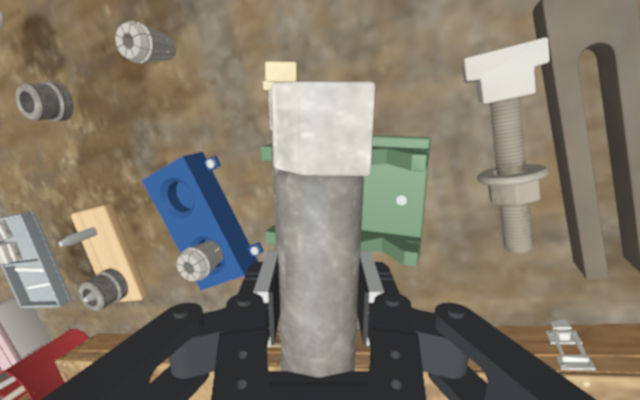

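The bar is held level. Its head (325,125) points toward the robot, parallel to the green cradle below. Lowering it now.

```bash
python3 - <<'E'
from h import *
t=fr(*CR,-9,35); q2=quat(164.2,CR[1],-20); d=R.from_quat(np.roll(q2,-1)).as_matrix()[:,2]
g=np.r_[t,44]+14*d
move_l(g+[0,0,12],feed=120); s=read_state(); print((s['tcp_pos']-g).round(1),s['contact_force'].round(1))
h=move_l(g+[0,0,-3],feed=20,max_force=12); s=read_state(); print(h,s['time_s'],(s['tcp_pos']-g).round(1),s['contact_force'].round(1))
snap('side','bar2s.png'); p,_,_=snap('wrist','bar2.png')
cv2.imwrite('pics/bar2c.png',np.hstack([cv2.imread('pics/bar2.png'),cv2.resize(cv2.imread('pics/bar2s.png')[90:210,220:412],(640,400))])[:, ::1])
im=cv2.imread('pics/bar2c.png'); cv2.imwrite('pics/bar2c.png',cv2.resize(im,(800,250)))
E
```

```text
[ 0.6  0.7 13.3] [-0.3 -0.3 -8.7]
True 17.5 [0.1 0.  0.9] [0.6 0.8 6.1]
```

View pics/bar2c.png

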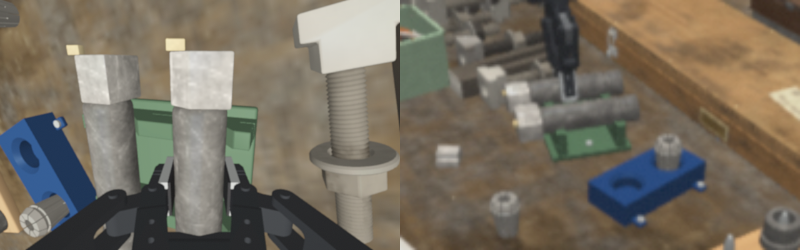

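The bar sits parallel to its neighbour with both heads toward the robot, and it touched within 1 mm of the nominal height. I'll release it, withdraw along the tool axis, and go on to the T-nut.

```bash
cat >> h.py <<'E'
TR=(619.3,-286.0),-2.1
def pick(xy,z,yaw,hover=110):
    q=quat(yaw); move_to([*xy,hover],q); move_l([*xy,z],feed=130); close()
    s=read_state(); print('grip',s['time_s'],round(s['gripper_width']*85,1),s['gripper_force'],s['tcp_pos'].round(1))
    move_l([*xy,190],feed=250); print('lift',round(read_state()['gripper_width']*85,1))
E
python3 - <<'E'
from h import *
q2=quat(164.2,CR[1],-20); d=R.from_quat(np.roll(q2,-1)).as_matrix()[:,2]
release(); s=read_state(); print(s['contact_force'].round(1))
p=s['tcp_pos']; move_l(p-80*d,feed=120); move_l(p-80*d+[0,0,60],feed=200)
s=read_state(); print(s['time_s'],s['contact_force'].round(1))
move_to([520,160,250],quat(56.8))
pick((431,245.5),7,56.8)
xy=fr(*TR,-35,18); print(xy)
move_to([*xy,120],quat(87.9)); s=read_state(); print(s['time_s'],s['tcp_pos'].round(1),s['joint_positions'].round(2))
snap('wrist','nut1.png'); snap('top','nut1t.png')
im=np.hstack([cv2.imread('pics/nut1.png'),cv2.imread('pics/nut1t.png')[100:300,140:460].repeat(2,0).repeat(2,1)])
cv2.imwrite('pics/nut1c.png',cv2.resize(im,(800,250)))
E
```

```text
[ 0.7 -0.5  0.3]
19.4333 [-0.1 -0.4 -0.4]
grip 23.1167 26.1 59.71796330039069 [431.4 245.9   7.6]
lift 26.0
[ 584.98309297 -266.72955911]
25.95 [ 585.5 -264.5  120.3] [ 1.17  0.83 -1.17  1.66  0.81  1.22 -0.23]
```

View pics/nut1c.png

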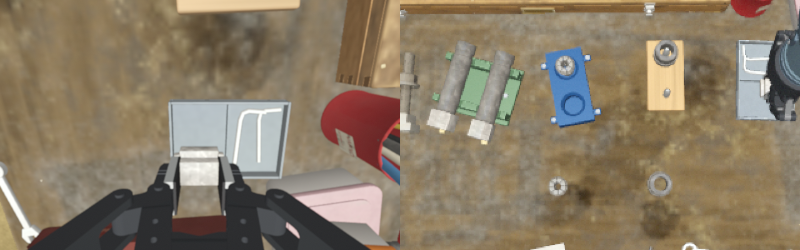

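The bar lies parallel in the free vees. The T-nut is held level above the free part of the near bay. I'll release it just above the floor with the fingertips level with the walls, then do the collet and the sleeve.

```bash
python3 - <<'E'
from h import *
xy=fr(*TR,-35,18)
print(move_l([*xy,18.5],feed=80,max_force=15)); wait(.2); s=read_state(); print(s['tcp_pos'].round(1)); 
release(); s=read_state(); print(s['contact_force'].round(1)); move_l([*xy,150],feed=200)
pick((436.1,-95.8),8,0)
t=fr(*ST,-36,0); move_to([*t,120],quat(0)); move_l([*t,90],feed=100); wait(.2)
s=read_state(); print(t,s['time_s'],s['tcp_pos'].round(1))
snap('wrist','sl1.png'); snap('top','sl1t.png'); snap('side','sl1s.png')
im=np.hstack([cv2.imread('pics/sl1.png'),cv2.imread('pics/sl1t.png')[100:300,300:620].repeat(2,0).repeat(2,1),cv2.resize(cv2.imread('pics/sl1s.png')[150:310,320:510],(475,400))])
cv2.imwrite('pics/sl1c.png',cv2.resize(im,(800,182)))
E
```

```text
False
[ 585.3 -266.9   19. ]
[-0.1  0.4 -0. ]
grip 31.9417 39.9 59.297438361682 [436.6 -96.1   9.1]
lift 39.7
[ 594.50021932 -108.62566345] 34.1917 [ 595.  -108.6   90.7]
```

View pics/sl1c.png

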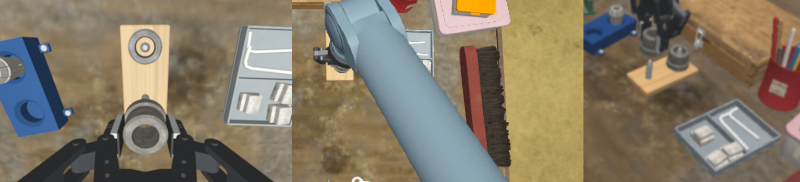

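The third nut is in the bay, close to its neighbours; I'll check it below. The sleeve is level above the post, so I'll lower it.

```bash
python3 - <<'E'
from h import *
t=fr(*ST,-36,0)
print(move_l([*t,30],feed=60,max_force=12)); print(read_state()['tcp_pos'].round(1))
print(move_l([*t,20],feed=20,max_force=12)); s=read_state(); print(s['time_s'],s['tcp_pos'].round(1),s['contact_force'].round(1))
release(); move_l([*t,160],feed=200)
pick((432.4,79.6),21,0)
t=fr(*RK,-33,0); move_to([*t,110],quat(0)); move_l([*t,70],feed=100); wait(.2)
s=read_state(); print(t,s['time_s'],s['tcp_pos'].round(1))
p,d,cal=snap('wrist','co1.png'); 
np.savez('wH.npz',p=p,d=d,rotation=rot(cal),position=cal['position'],vfov=cal['vfov'],cx=cal['cx'],cy=cal['cy'])
snap('top','co1t.png')
a=cv2.imread('pics/co1.png'); b=cv2.imread('pics/co1t.png')[100:260,310:470]
cv2.imwrite('pics/co1c.png',cv2.resize(np.hstack([a,cv2.resize(b,(400,400),interpolation=2)]),(800,308)))
E
```

```text
False
[ 595.  -108.6   30.5]
True
35.9167 [ 594.8 -108.7   23.3] [-0.8 -0.4  5.6]
grip 39.6667 29.8 58.834812066634186 [433.   79.4  21.7]
lift 29.3
[574.68452073  55.11641662] 41.9417 [575.3  55.3  70.7]
```

View pics/co1c.png

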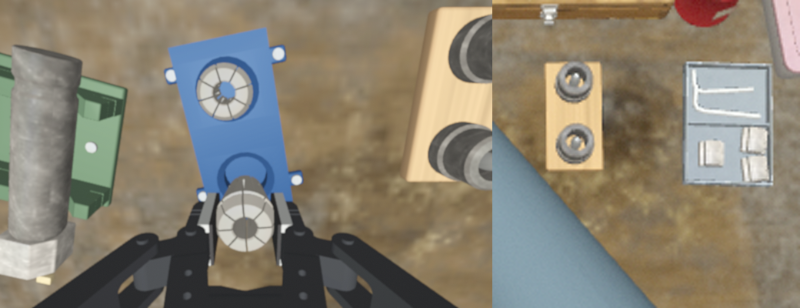

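The sleeve is on its post, the same height as its neighbour, and the T-nut lies apart from the other nuts. The collet is held upright over the pocket, so I'll lower it.

```bash
python3 - <<'E'
from h import *
t=fr(*RK,-33,0)
print(move_l([*t,44],feed=50,max_force=12)); print(read_state()['tcp_pos'].round(1))
print(move_l([*t,31],feed=20,max_force=12)); s=read_state(); print(s['time_s'],s['tcp_pos'].round(1),s['contact_force'].round(1))
release(); move_l([*t,160],feed=200)
for n,(x,y) in zip('IJ',[(520,150),(520,-200)]):
    move_to([x,y,310],quat(0)); wait(.3); p,d,cal=snap('wrist','f%s.png'%n)
    np.savez('w%s.npz'%n,p=p,d=d,rotation=rot(cal),position=cal['position'],vfov=cal['vfov'],cx=cal['cx'],cy=cal['cy'])
print(read_state()['time_s'])
import ana; from ana import *
p,P,c=load('I'); print(c)
for n,b,f in [('collet',(550,605,20,90,50,70),circ),('bar',(520,690,225,310,50,75),rect),('bar2',(480,720,130,224,50,75),rect)]:
    q=pts(P,*b); print(n,len(q),f(q),np.percentile(q[:,2],[2,50,98]).round(1))
p,P,c=load('J'); print(c)
for n,b,f in [('sleeve',(560,625,-140,-80,44,56),circ),('nut',(555,612,-288,-245,15,30),rect),('nut low',(555,612,-288,-245,6,30),rect)]:
    q=pts(P,*b); print(n,len(q),f(q),np.percentile(q[:,2],[2,50,98]).round(1))
cv2.imwrite('pics/fin.png',np.vstack([cv2.imread('pics/f%s.png'%n)[:250] for n in 'IJ']))
print('targets',fr(*RK,-33,0),fr(*CR,-14,35),fr(*ST,-36,0),fr(*TR,-35,18))
E
```

```text
False
[574.6  55.3  43.8]
True
43.2583 [574.9  55.   33.8] [-1.7  0.1  5.4]
47.4083
[ 5.14444324e-04  4.00903719e-04 -2.14127886e+00]
collet 605 (array([574. ,  55.1]), 16.7) [50.9 58.8 61.2]
bar 4661 (array([602.5, 260. ]), array([ 75.8, 161.4]), 87.4) [51.2 59.6 63. ]
bar2 4299 (array([584.5, 194.3]), array([ 34.6, 161.1]), 74.7) [51.3 60.2 63.3]
[ 1.33267501e-03 -1.62963989e-04 -2.46578908e+00]
sleeve 731 (array([ 594.1, -108.5]), 19.6) [45.1 50.8 53.3]
nut 390 (array([ 584.2, -266.4]), array([25.8, 27.9]), 88.7) [15.2 22.  23.5]
nut low 565 (array([ 585.2, -267. ]), array([40.7, 50.7]), 88.3) [ 6.3 21.4 23.5]
targets [574.68452073  55.11641662] [603.55875674 261.58955323] [ 594.50021932 -108.62566345] [ 584.98309297 -266.72955911]
```

View pics/fin.png

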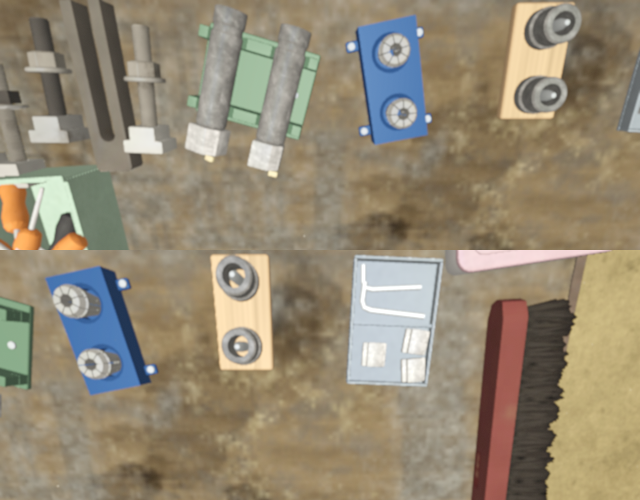

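All four look seated. The bar fit picked up points from its neighbour, so I'll refit it in the cradle frame and hand in if it checks out.

```bash
python3 - <<'E'
from ana import *
p,P,c=load('I'); q=pts(P,480,720,120,330,20,75)
r=R.from_euler('z',15.8,degrees=True).as_matrix(); l=(q-np.r_[CR[0],0])@r.T
ok=True
for y in(-35,35):
    k=l[(abs(l[:,1]-y)<19)&(l[:,2]>45)]; sh=k[(k[:,0]>-50)&(k[:,2]>58)]
    f=np.polyfit(sh[:,0],sh[:,1],1); g=np.polyfit(sh[:,0],sh[:,2],1)
    e=np.percentile(k[:,0],[.2,99.8]); print(y,len(k),e.round(1),e.mean().round(1),f.round(3),g.round(3))
    ok&=abs(e.mean()+14)<9 and abs(f[1]-y)<5 and abs(f[0])<.06
print(ok)
if ok: print(read_state()['time_s'],close_job())
E
```

```text
-35 4508 [-93.1  66.2] -13.4 [  0.   -35.24] [-3.0000e-03  6.0886e+01]
35 4866 [-94.1  65. ] -14.6 [-1.0000e-03  3.4182e+01] [-0.    60.718]
True
the job is handed in; nothing more can be done
47.4083 None
```

All four pieces are back in their places, checked in the final pictures, and I handed the job in at 47.4 s of the 106 s allowed; the interface gave no verdict.

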